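# Turn the bracket in the cam clamp and hold the cam at full lift

### The job

Turn the bent bracket in the cam clamp a quarter turn, so that it stands on its foot between stop bar and pad with the back of its upright flange towards the stop, and let go of it. Then swing the spring-return cam lever by its knob to its highest lift, where the arm lies over the white index line, so that the pad presses the bracket flat against the stop. Finish while still holding the lever there, and leave the other things on the bench alone.

Things in the scene. Friction and masses are not known exactly. Their poses are not given: they have to be found in the camera images.
- cam_fixture: Low dark steel cam clamp, fixed; place and yaw vary. Plate 110 (x) x 196 (y) x 12 mm high, y = -108 to +88 mm in its frame; origin on the worktop. Along +y: stop bar, nest (open plate, z = 12 mm, open at both x sides), pad (face at y = -22 mm at rest), jaw, cam. Nothing on the plate but the lever and bracket is over 30 mm above the worktop. White index line from pivot towards -x.
- stop_face (a point): Middle of the stop bar's inner face (fixture y = -75 mm) at plate-top height; axes as the fixture's; nest on its +y side. The bar is 64 mm long, 20 mm thick, its top 26 mm above the worktop.
- bracket: Bent aluminium bracket, 90 g: foot 46 (x) x 44 (y) x 8 mm; flange 8 mm thick, 44 wide, up to 45 mm above the underside, at x = -23 to -15 mm. Origin: centre of the foot's underside. Starts on its foot in the nest, axes about parallel to the fixture's; wanted yaw +90 degrees in the fixture frame (flange back to stop). Fills 46 of 53 mm there: centre it at fixture x 0, y -48.5 mm.
- flange_back (a point): Lower middle of the flange's back face, in the bracket's frame at x = -23 mm, z = 0.
- pad: Steel pad on springs on the jaw, 34 mm wide, 8 mm thick, top 27 mm above the worktop; origin under the middle of its face. The cam drives it up to 10 mm towards fixture -y; it pushes the bracket the last few mm to the stop and presses it (3 N/mm, about 12 N at highest lift).
- cam_angle (a joint): Lever angle, rad, growing counter-clockwise from above. 0 = rest: the arm points 1.44 rad (82.6 degrees) from fixture +x, about to +y. 1.7 = highest lift: the arm points to fixture -x, over the white line. Beyond it the lift falls; end stop 2.2. A spring returns it to 0 when let go (0.12 N m at rest, 0.26 at highest lift: about 3 N at the knob).
- knob (a point): On the axis of the lever's upright round black knob, 18 mm in diameter, 36 to 78 mm above the worktop, 95 mm from the pivot, fixed to the arm (does not spin). This point lies 70.5 mm above the worktop; axes as the lever's.
- cam_lever: Cam lever: eccentric disc and flat steel arm (15 x 7 mm, top 36 mm above the worktop) with an upright black knob at its end. Origin on the vertical pivot axis at plate-top height (fixture x = 0, y = +43.2 mm); its x points outward along the arm.
- flux_pot: Bystander: round yellow-lidded pot, 46 mm across, 22 mm high; origin under its centre. Loose.
- heatsink: Bystander: finned heatsink 34 x 50 x 26 mm; origin under its centre. Loose.
- filter_module: Bystander: small white module on a green board, 30 x 42 x 17 mm; origin under its centre. Loose.
- attenuator: Bystander: small metal cylinder 54 x 17 x 17 mm lying; origin under its centre. Loose.
Mind the look-alikes: they are no part of the job. What is shaped like the bracket but orange, red or yellow is not meant.

How it is judged:
By the outcome, as a careful person would: the job done as asked, in the order asked, and still so for the second after the job is handed in, while the arm keeps its last pose, push and grip.
It also fails if it takes over 54 s, if anything falls off the work surface, if the arm or the gripper's body presses on something with over 40 N, if the wrist force passes 120 N, or if a joint passes its speed limit or range.

### The arm

A 6-joint arm with a two-finger parallel gripper is mounted at the origin on a cart in front of the work surface, level with it; the furniture and walls round the work are solid. World frame = base frame: x ahead of the robot, y to its left, z up, the work surface at z = 0. Lengths are in m, angles in rad, forces in N, time in s.
With the tool pointing down it reaches from about 0.35 to 0.875 m from the base axis. Payload 15.5 kg.
Tool frame: the origin (TCP) lies between the finger pads; the fingertips stand arm.tcp_to_tips ahead of it and the grasp point (between the pads) lies 3 mm ahead of it (arm.tcp_to_tips is the distance from the TCP to the fingertips, in m); z points along the fingers, y is the line along which they close (so a half turn about z gives the same grasp; the last joint's range is limited). The gripper opens to 85 mm and grips with 20 to 120 N. Pads are 22 mm wide; open, the fingers measure 114 mm over their backs; the gripper's body (76 mm by 85 mm) begins 54 mm behind the grasp point. The pads swing forward as they close: fully open they stand 13 mm farther back than shut.
Start: joints at [1.153, 0.494, 1.345, -0, 1.302, -0.096], TCP at [0.198, 0.593, 0.253] pointing down, gripper open.
Joint ranges: [-2.91, 2.91], [-0.82, 2.16], [0.22, 2.67], [-1.22, 4.37], [0.12, 2.79], [-3.08, 3.08]. Speed limits (rad/s): [1.89, 1.89, 2.57, 3.01, 3.01, 3.01].

### API

Orientations are given as a 3x3 rotation matrix whose columns are the frame's x, y, z axes.
In Python, from station import telemetry, eyes, job, arm gives the robot as it stands.
- The arm moves only by the shell command python3 -m handwheel 'ROWS'. ROWS is JSON, a list that holds one entry, the list of rows, each a list of 7 numbers: the shift along the tool's x, y, z in cm, then the turn, a rotation vector about the tool's x, y, z in rad, then the opening, from -1 (shut) to 1 (fully open), so that 0 is half open. A call has exactly 5 rows; each row is the pose to reach, as a shift and turn from the pose commanded when the call began, along the tool's axes at that moment; what a row does not reach only later rows make up. A row lasts 1/8 s, in which the tool goes at most 62.5 mm and 10.7 degrees, less where a joint would pass 70% of its speed; a pose out of reach is approached as far as the arm can. A call with a gripper value outside its range is refused whole. The fingers move at their own pace and stop on an object; the grip force is fixed at half the most. Time passes only in rows, so rows that repeat a pose let the fingers close, or fill a call up. It gives the time, the measured TCP pose, the force, the opening and the grip force at its end, in the units of the state.
- telemetry.sense(): the state, without advancing time (a new reading comes with each control period).
- eyes.grab_frame(name): name is "side" or "top" or "wrist"; returns the picture (400x640x3 uint8, blue, green, red); there is no depth.
- eyes.calibration(name): a dict with "vfov" (degrees; the focal length in pixels is half the picture's height over the tangent of half this angle, whatever the lens; pixels are square), "cx", "cy" (the principal point, pixels), "k1" (the pictures are not rectified: a ray, as slopes to the right and down, at radius r is drawn at 1 + k1 r^2 times it, then the intrinsics apply), "R" (3x3) and "t" (3): a world point X has camera coordinates R X + t. Camera axes: x right, y down, z forward; pixel columns grow to the right and rows downward; lengths in m; the calibration is good to about 2 mm. A picture is of the moment at which its call begins: read the wrist's pose just before it. calibration takes no time and is no camera call; for the wrist camera it gives the pose at the moment of the call.
- job.hand_in(): hands the job in; it is judged then, once.
The state is a dict: "time_s": time; "joint_pos": joint angles; "joint_velocities": joint speeds; "effort": joint torques, N m; "tool_pos": TCP position; "orientation": TCP orientation; "contact_force": force on the tool from outside, world axes, zero at the start; "moment": the same for the moment, N m; "width": opening from 0.0 (shut) to 1.0 (fully open); "grip_force": force on a finger pad.
Only numpy, scipy, OpenCV 4.12 (cv2) and the standard library are available. Lean on these libraries where they do the work, as an engineer would, in place of code of your own. Each camera call takes 0.05 s, during which the arm holds its last target. There are 200 camera calls.

## Working session

There is one attempt and no reset: what is moved stays moved. The work goes in short steps, Python scripts to look and compute and a shell command to move; the robot and the scene stay as the last step left them, time stands still between calls to the robot, and variables do not carry over. Pictures are saved under pics/ and viewed, at most 10 in all, crops included, and the job is handed in when it is done.

```bash
ls; mkdir -p pics; python3 - <<'E'
from station import telemetry, eyes, job, arm
import cv2
s=telemetry.sense();print(s);print(arm.tcp_to_tips)
for n in("top","side"):
    im=eyes.grab_frame(n);cv2.imwrite(f"pics/{n}0.png",im);print(n,eyes.calibration(n))
E
```

```text
pics
{'time_s': 0.0, 'joint_pos': array([ 1.15250262e+00,  4.94217646e-01,  1.34614405e+00,  9.46389345e-06,
        1.30247958e+00, -9.54812318e-02]), 'joint_velocities': array([-0.00094229, -0.00172154, -0.00136378,  0.00029803,  0.00050307,
        0.00020759]), 'effort': array([-2.28811157e-03, -8.82180619e+01, -3.83861339e+01, -3.74418196e-04,
        1.01646493e-02, -5.96082509e-05]), 'tool_pos': array([0.19811894, 0.59241643, 0.25267443]), 'orientation': array([[-9.48346125e-01,  3.17237076e-01, -5.15527865e-04],
       [ 3.17237469e-01,  9.48345451e-01, -1.13725607e-03],
       [ 1.28118718e-04, -1.24205714e-03, -9.99999220e-01]]), 'contact_force': array([0.35863067, 0.13370967, 0.53138394]), 'moment': array([-0.02845002,  0.0401521 , -0.00896036]), 'grip_force': 0.0, 'width': 0.9995093620641409}
0.022
top {'vfov': 49.871884548561525, 'cx': 311.621389025031, 'cy': 193.941216501145, 'k1': 0.027385254958575373, 'R': array([[-1.32742378e-02, -9.99911817e-01,  3.90539329e-04],
       [-9.67673971e-01,  1.27478887e-02, -2.51882069e-01],
       [ 2.51854878e-01, -3.72145722e-03, -9.67757858e-01]]), 't': array([0.28343215, 0.51329619, 0.80388948])}
side {'vfov': 53.80917820630194, 'cx': 319.69074500473295, 'cy': 195.9342867421768, 'k1': -0.05302260092231998, 'R': array([[-0.91202758, -0.40957931,  0.02122441],
       [-0.29059357,  0.6088253 , -0.7381647 ],
       [ 0.28941503, -0.67939425, -0.67428658]]), 't': array([0.58206987, 0.0119885 , 1.13490886])}
```

View pics/top0.png

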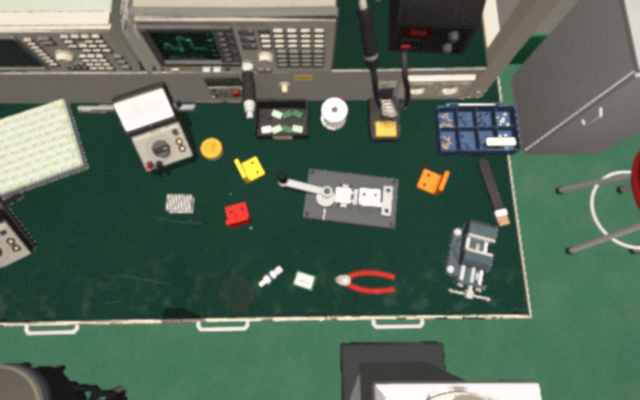

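The top view shows the fixture at about (350,198), stop bar at right (387,198), bracket at (370,197) and knob at (283,177). The orange, red and yellow look-alikes and the other things stand around it.

```bash
python3 - <<'E'
import cv2,numpy as np
a=cv2.imread("pics/top0.png")[155:240,265:410]
a=cv2.resize(a,None,fx=5.5,fy=5.5,interpolation=cv2.INTER_CUBIC);print(a.shape);cv2.imwrite("pics/topc.png",a)
E
```

```text
(468, 798, 3)
```

View pics/topc.png

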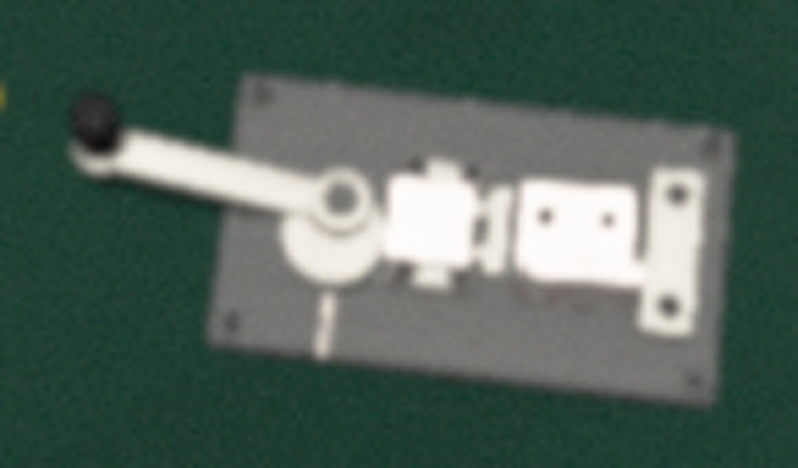

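View pics/side0.png

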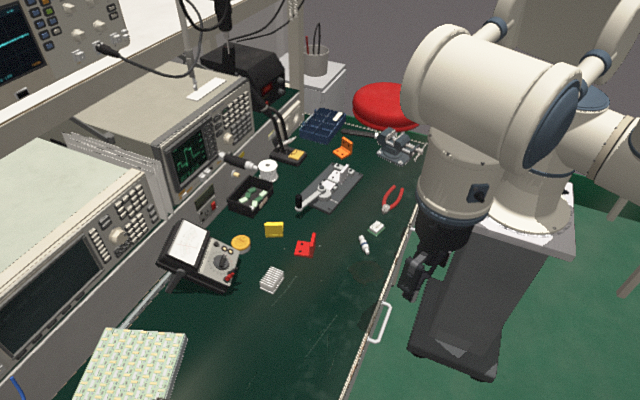

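Crop (5.5x, offset 265,155): plate corners at (243,75), (735,130), (714,406), (207,346); pivot (342,199), knob top (97,120); the bracket spans 518–640 with its flange on the lower (-x) side. The side view confirms the layout, with the gripper clear of it.

```bash
cat > h.py <<'E'
import numpy as np, cv2
from scipy.optimize import least_squares
from scipy.spatial.transform import Rotation as Ro
def proj(c,X):
    f=200/np.tan(np.radians(c["vfov"])/2); p=np.atleast_2d(X)@np.array(c["R"]).T+c["t"]
    s=p[:,:2]/p[:,2:]; s=s*(1+c["k1"]*(s**2).sum(1,keepdims=True)); return s*f+[c["cx"],c["cy"]]
def pix2z(c,uv,z):
    f=lambda q:(proj(c,[q[0],q[1],z])[0]-uv)
    return least_squares(f,[.55,.1],x_scale=.01).x
def fx(p,P):  # fixture -> world, P in m
    P=np.atleast_2d(P); c,s=np.cos(p[2]),np.sin(p[2])
    return np.c_[P[:,0]*c-P[:,1]*s+p[0],P[:,0]*s+P[:,1]*c+p[1],P[:,2]]
E
python3 - <<'E'
from h import *
from station import eyes,telemetry
c=eyes.calibration("top"); cr=lambda u,v:np.array([265+(u+.5)/5.5-.5,155+(v+.5)/5.5-.5])
P=np.array([[55,88,12],[55,-108,12],[-55,-108,12],[-55,88,12],[0,43.2,36],[32,-75,26],[-32,-75,26]])/1e3
U=np.array([cr(*q) for q in [(243,75),(735,130),(714,404),(207,345),(342,199),(655,168),(640,328)]])
r=least_squares(lambda p:(proj(c,fx(p,P))-U).ravel(),[.55,.1,0],x_scale=.01)
p=r.x;print("fixture",p,r.fun.reshape(-1,2).round(1))
np.save("fix.npy",p)
def inv(w):
    c_,s=np.cos(p[2]),np.sin(p[2]);d=w-p[:2];return np.round(1e3*np.array([d[0]*c_+d[1]*s,-d[0]*s+d[1]*c_]),1)
print("knob fix",inv(pix2z(c,cr(97,120),.078)), "exp",95*np.cos(1.44),43.2+95*np.sin(1.44))
for n,q,z in [("foot +x+y",(522,182),.02),("foot +x-y",(634,188),.02),("holes",(545,216),.02),("",(607,220),.02),("flange -x+y",(520,275),.057),("flange -x-y",(645,287),.057)]:
    print(n,inv(pix2z(c,cr(*q),z)))
print(fx(p,[[0,-48.5,0],[0,43.2,0]]))
print(proj(eyes.calibration("side"),fx(p,P)).round(0).tolist())
E
```

```text
fixture [ 0.52351383  0.2022127  -0.1352827 ] [[-0.1 -0.4]
 [ 0.2  0.1]
 [ 0.3  0. ]
 [ 0.1 -0.4]
 [-0.2  0.8]
 [-0.3 -0.2]
 [-0.  -0. ]]
knob fix [  9.3 135.6] exp 12.390252330123827 137.3885430782102
foot +x+y [ 21.5 -25.7]
foot +x-y [ 24.4 -69. ]
holes [  9.  -35.8]
 [ 10.3 -59.7]
flange -x+y [-24.7 -25.3]
flange -x-y [-23.6 -71.3]
[[ -6.01770197 -47.85465461   0.        ]
 [  6.34991637  43.00750482   0.        ]]
[[294.0, 197.0], [330.0, 162.0], [361.0, 174.0], [328.0, 212.0], [320.0, 189.0], [331.0, 166.0], [350.0, 173.0]]
```

```bash
cat >> h.py <<'E'
def delta(x,y,z,yaw):
    """shift (cm, tool axes) and turn to a tool-down pose whose tool y has the world yaw given"""
    from station import telemetry
    s=telemetry.sense(); R=np.array(s["orientation"]); yy=np.array([np.cos(yaw),np.sin(yaw),0]); zz=np.array([0,0,-1.])
    T=np.c_[np.cross(yy,zz),yy,zz]
    print("shift",(R.T@(np.array([x,y,z])-s["tool_pos"])*100).round(2),"turn",Ro.from_matrix(R.T@T).as_rotvec().round(3),"t",round(s["time_s"],2),"F",s["contact_force"].round(1),"w",round(s["width"],3))
E
python3 -c "
from h import *
delta(.498,.156,.17,-.085)"
```

```text
shift [-42.28 -31.87   8.31] turn [-1.000e-03  1.000e-03  1.333e+00] t 0.1 F [0.5 0.4 0. ] w 1.004
```

```bash
python3 -m handwheel '[[[-5,-4,0,0,0,0.17,0.6],[-10,-8,0,0,0,0.34,0.6],[-15,-12,1,0,0,0.51,0.6],[-20,-16,2,0,0,0.68,0.6],[-25,-20,3,0,0,0.85,0.6]]]'; python3 -c "
from h import *
delta(.498,.156,.17,-.085)"
```

```text
time_s: 0.72
tool_pos: [0.3673, 0.3303, 0.2245]
orientation: [[-0.383, 0.924, 0.0], [0.924, 0.383, 0.0], [-0.0, 0.0, -1.0]]
contact_force: [1.6, -0.0, -0.0]
width: 0.799
grip_force: 0.0
shift [-21.1    5.41   5.45] turn [0.    0.    0.478] t 0.72 F [ 1.6 -0.  -0. ] w 0.799
```

```bash
python3 -m handwheel '[[[-5,1.3,1.3,0,0,0.13,0.3],[-10,2.6,2.6,0,0,0.26,0.1],[-15,3.9,4,0,0,0.4,0],[-21,5.4,5.4,0,0,0.478,0],[-21,5.4,5.4,0,0,0.478,0]]]'; python3 - <<'E'
from h import *
from station import eyes
delta(.498,.156,.17,-.085)
c=eyes.calibration("wrist"); im=eyes.grab_frame("wrist"); cv2.imwrite("pics/w1.png",im)
import pickle; pickle.dump(c,open("w1.pkl","wb")); print(c["vfov"])
E
```

```text
time_s: 1.35
tool_pos: [0.4994, 0.1563, 0.1697]
orientation: [[0.085, 0.996, -0.001], [0.996, -0.085, -0.001], [-0.001, -0.001, -1.0]]
contact_force: [0.4, 0.1, 0.7]
width: 0.5
grip_force: 0.0
shift [-0.04 -0.14 -0.03] turn [-0.001  0.001 -0.   ] t 1.35 F [0.4 0.1 0.7] w 0.5
65.27496134042887
```

View pics/w1.png

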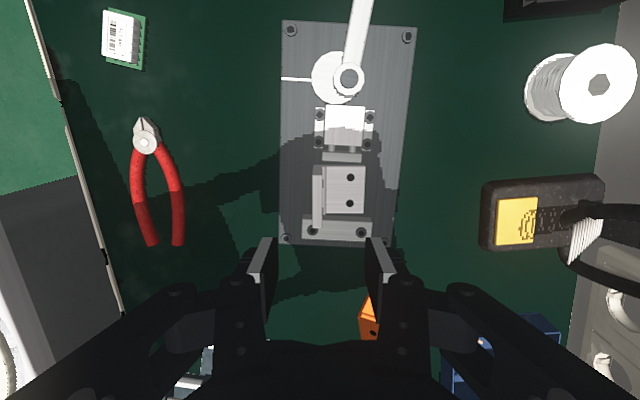

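The wrist view shows the fixture upright at (280–417, 22–247), with the bracket at (340,195), flange on its left, and the stop bar below it at (335,228).

```bash
python3 - <<'E'
import cv2
a=cv2.imread("pics/w1.png")[130:250,275:415]
a=cv2.resize(a,None,fx=5,fy=5,interpolation=cv2.INTER_CUBIC);cv2.imwrite("pics/w1c.png",a)
E
```

```text
(no output)
```

View pics/w1c.png

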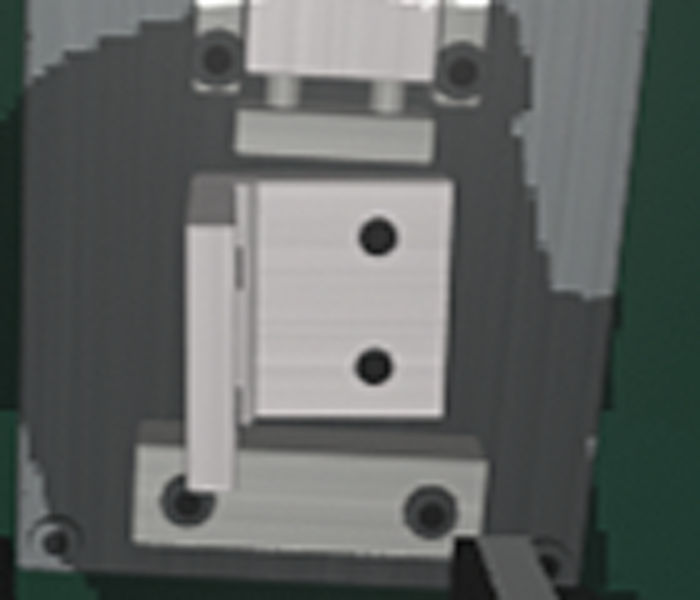

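Crop (5x, offset 275,130): flange top (187–236, 225–489), foot right corners (453,182) and (443,415), stop inner top edge (138,447)–(488,462), pad face (237,157)–(433,163).

```bash
python3 - <<'E'
from h import *
import pickle
c=pickle.load(open("w1.pkl","rb")); cr=lambda u,v:np.array([275+(u+.5)/5-.5,130+(v+.5)/5-.5])
P=np.array([[55,88,12],[-55,88,12],[-55,-108,12],[-32,-75,26],[32,-75,26],[-32,-95,26],[32,-95,26],[-17,-22,27],[17,-22,27],[0,43.2,36]])/1e3
U=np.array([(417,28),(282,21),(279,244)]+[cr(*q) for q in [(138,447),(488,462),(133,543),(478,554),(237,157),(433,163)]]+[(348,79)])
r=least_squares(lambda p:(proj(c,fx(p,P))-U).ravel(),np.load("fix.npy"),x_scale=.01,loss="soft_l1")
p=r.x;print("fixture",p);print((proj(c,fx(p,P))-U).round(1).tolist())
B=np.array([[-23,22,57],[-15,22,57],[-23,-22,57],[-15,-22,57],[23,22,20],[23,-22,20]])/1e3
UB=np.array([cr(*q) for q in [(187,225),(236,225),(187,489),(236,489),(453,182),(443,415)]])
r2=least_squares(lambda b:(proj(c,fx(b,B))-UB).ravel(),[.515,.155,-.085],x_scale=.01);b=r2.x
print("bracket",b,r2.fun.round(1))
ff=lambda w:Ro.from_euler("z",-p[2]).apply([w[0]-p[0],w[1]-p[1],0])[:2]*1e3
print("in fix",ff(b),b[2]-p[2]); np.save("fixw.npy",p);np.save("br.npy",b)
f=fx(b,[[-.019,0,0]])[0];print("flange",f); delta(f[0],f[1],.054,b[2])
E
```

```text
fixture [ 0.52195548  0.20106707 -0.13488953]
[[1.6, -2.3], [-1.3, -2.9], [-1.2, 0.6], [-0.4, -0.4], [0.8, 0.0], [-0.1, 1.0], [0.7, 2.1], [-0.5, 0.0], [0.3, 0.8], [0.1, 0.2]]
bracket [ 0.51514548  0.15336452 -0.0885446 ] [-0.5 -0.6  0.2 -0.6 -0.2  0.7 -0.   0.7  0.3 -0.5  0.2  0.6]
in fix [ -0.33305219 -48.18504762] 0.04634492642498965
flange [0.49621992 0.15504467 0.        ]
shift [-0.28 -0.17 11.61] turn [-0.001  0.     0.006] t 1.4 F [-1.   0.3 -0.5] w 0.498
```

```bash
python3 -m handwheel '[[[-0.3,-0.2,3,0,0,0.006,-0.2],[-0.3,-0.2,7,0,0,0.006,-0.2],[-0.3,-0.2,10,0,0,0.006,-0.2],[-0.3,-0.2,11.6,0,0,0.006,-0.2],[-0.3,-0.2,11.6,0,0,0.006,-0.2]]]'; python3 -m handwheel '[[[0,0,0,0,0,0,-1],[0,0,0,0,0,0,-1],[0,0,0,0,0,0,-1],[0,0,0,0,0,0,-1],[0,0,0,0,0,0,-1]]]'
```

```text
time_s: 2.02
tool_pos: [0.4949, 0.157, 0.0545]
orientation: [[0.085, 0.996, -0.001], [0.996, -0.085, -0.0], [-0.0, -0.001, -1.0]]
contact_force: [-0.0, -0.0, -0.6]
width: 0.4
grip_force: 0.0
time_s: 2.65
tool_pos: [0.4962, 0.1567, 0.056]
orientation: [[0.086, 0.996, 0.002], [0.996, -0.086, 0.001], [0.001, 0.002, -1.0]]
contact_force: [-1.2, 2.0, 5.9]
width: 0.081
grip_force: 58.9
```

```bash
python3 -m handwheel '[[[0,0,-1,0,0,0,-1],[0,0,-2,0,0,0,-1],[0,0,-3,0,0,0,-1],[0,0,-3,0,0,0,-1],[0,0,-3,0,0,0,-1]]]'; python3 - <<'E'
from h import *
p=np.load("fixw.npy"); t=fx(p,[[-.0017,-.0675,0]])[0]; print(t); delta(t[0],t[1],.086,p[2]+np.pi/2)
E
```

```text
time_s: 3.28
tool_pos: [0.4954, 0.1565, 0.0848]
orientation: [[0.086, 0.996, -0.0], [0.996, -0.086, -0.0], [-0.0, -0.0, -1.0]]
contact_force: [-0.8, -0.6, -0.4]
width: 0.079
grip_force: 58.6
[0.51119346 0.13440885 0.        ]
shift [-2.07  1.76 -0.12] turn [-0.     0.    -1.522] t 3.27 F [-0.8 -0.6 -0.4] w 0.079
```

```bash
python3 -m handwheel '[[[-0.4,0.4,0,0,0,-0.16,-1],[-0.8,0.8,0,0,0,-0.32,-1],[-1.2,1.1,0,0,0,-0.48,-1],[-1.6,1.4,0,0,0,-0.64,-1],[-2.1,1.8,0,0,0,-0.8,-1]]]';python3 -m handwheel '[[[0,0,0,0,0,-0.16,-1],[0,0,0,0,0,-0.32,-1],[0,0,0,0,0,-0.48,-1],[0,0,0,0,0,-0.64,-1],[0,0,0,0,0,-0.722,-1]]]'; python3 - <<'E'
from h import *
from station import eyes
p=np.load("fixw.npy"); t=fx(p,[[-.0017,-.0675,0]])[0]; delta(t[0],t[1],.0555,p[2]+np.pi/2)
c=eyes.calibration("wrist"); im=eyes.grab_frame("wrist"); cv2.imwrite("pics/w2.png",im)
import pickle; pickle.dump(c,open("w2.pkl","wb"))
E
```

```text
time_s: 3.9
tool_pos: [0.5114, 0.1339, 0.0843]
orientation: [[-0.659, 0.752, -0.001], [0.752, 0.659, -0.0], [0.001, -0.001, -1.0]]
contact_force: [-0.6, 0.0, 0.2]
width: 0.08
grip_force: 58.5
time_s: 4.53
tool_pos: [0.5114, 0.134, 0.0843]
orientation: [[-0.991, 0.13, -0.001], [0.13, 0.991, -0.0], [0.001, -0.0, -1.0]]
contact_force: [-0.2, -0.1, -1.1]
width: 0.077
grip_force: 58.5
shift [0.02 0.04 2.88] turn [-0.    -0.001  0.004] t 4.53 F [-0.2 -0.1 -1.1] w 0.077
```

View pics/w2.png

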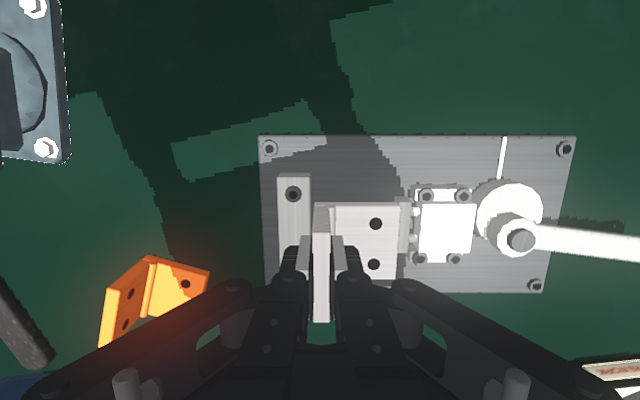

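Bracket is held and turned, flange next to the stop bar (left, inner edge x≈311), foot towards the pad. I'll check the offsets numerically.

```bash
python3 - <<'E'
from h import *
import pickle
c=pickle.load(open("w2.pkl","rb")); p=np.load("fixw.npy")
P=np.array([[-55,-108,12],[-55,88,12],[55,88,12],[-32,-75,26],[-32,-95,26],[0,43.2,36]])/1e3
U=np.array([(259,136),(577,136),(542,293),(311,174),(278,176),(522,238)])
print((proj(c,fx(p,P))-U).round(1).tolist())
r=least_squares(lambda q:(proj(c,fx(q,P))-U).ravel(),p,x_scale=.01);print(r.x,p)
h=.0843-.0557
B=np.array([[-23,22,57],[-15,22,57],[23,22,20],[23,-22,20]])/1e3+[0,0,h]
UB=np.array([(313,206),(330,206),(411,203),(400,280)])
b=least_squares(lambda b:(proj(c,fx(b,B))-UB).ravel(),[.515,.155,1.43],x_scale=.01);print(b.x,b.fun.round(1))
for q in(p,r.x):
  print("br in fix",Ro.from_euler("z",-q[2]).apply([b.x[0]-q[0],b.x[1]-q[1],0])[:2]*1e3,b.x[2]-q[2])
E
python3 - <<'E'
import cv2
a=cv2.imread("pics/w2.png")[120:300,250:450]
cv2.imwrite("pics/w2c.png",cv2.resize(a,None,fx=3.3,fy=3.3,interpolation=cv2.INTER_CUBIC))
E
```

```text
[[-2.8, -1.4], [2.9, -0.1], [1.6, 2.0], [-0.9, 2.9], [-2.2, 0.7], [-8.5, -2.6]]
[ 0.52203845  0.2021104  -0.13637082] [ 0.52195548  0.20106707 -0.13488953]
[0.50812176 0.15260382 1.32519628] [ 3.8  3.5  6.6  5.7 -5.1 -6.1 -9.  -7.6]
br in fix [ -7.19067307 -49.88339871] 1.4600858114683848
br in fix [ -7.05714101 -50.9389126 ] 1.461567100864155
```

View pics/w2c.png

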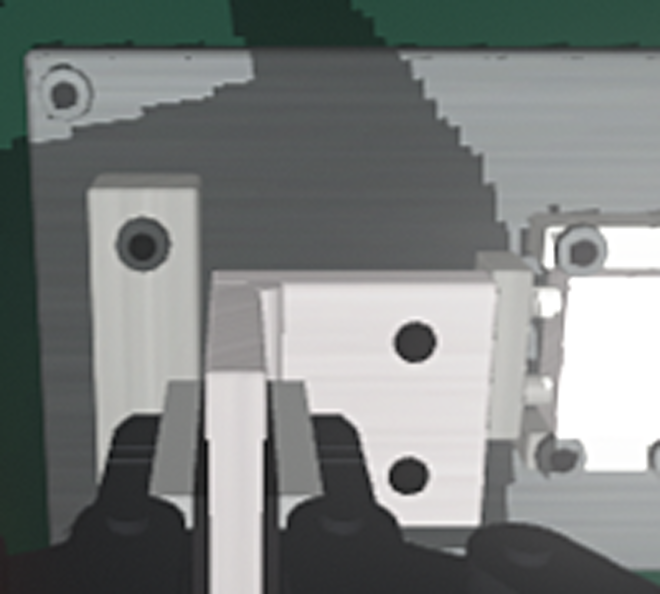

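Crop (3.3x, offset 250,120): flange top end (207–263,370), foot top right corners (497,285) and (480,523), stop top corners (88,187) and (200,187).

```bash
python3 - <<'E'
from h import *
import pickle
c=pickle.load(open("w2.pkl","rb")); p=np.load("fixw.npy"); cr=lambda u,v:np.array([250+(u+.5)/3.3-.5,120+(v+.5)/3.3-.5])
P=np.array([[-55,-108,12],[-55,88,12],[55,88,12],[-32,-75,26],[-32,-95,26],[-17,-14,27]])/1e3
U=np.array([cr(27,52),(577,137),(542,293),cr(200,187),cr(88,187),cr(531,268)])
print((proj(c,fx(p,P))-U).round(1).tolist())
r=least_squares(lambda q:(proj(c,fx(q,P))-U).ravel(),p,x_scale=.01);print(r.x,r.fun.round(1))
h=.0843-.0557
B=np.array([[-23,22,57],[-15,22,57],[23,22,20],[23,-22,20]])/1e3+[0,0,h]
UB=np.array([cr(*q) for q in[(207,370),(263,370),(497,285),(480,523)]])
b=least_squares(lambda b:(proj(c,fx(b,B))-UB).ravel(),[.515,.155,1.43],x_scale=.01);print(b.x,b.fun.round(1))
for q in(p,r.x):
  print("br in fix",Ro.from_euler("z",-q[2]).apply([b.x[0]-q[0],b.x[1]-q[1],0])[:2]*1e3,b.x[2]-q[2])
E
```

```text
[[-1.6, -0.8], [2.9, -1.1], [1.6, 2.0], [-0.2, 0.6], [-0.5, 0.4], [2.4, 1.6]]
[ 0.52180204  0.20060621 -0.13610098] [-2.3 -1.2  2.2 -1.   0.8  2.  -0.9  0.3 -1.3  0.1  1.6  1.4]
[0.51513622 0.15178217 1.43807908] [-1.7 -0.1  0.9 -0.1  0.7 -1.1  0.2  1.7]
br in fix [ -0.12943538 -49.75426889] 1.5729686137322894
br in fix [ 2.03234980e-02 -4.92769711e+01] 1.5741800608301337
```

```bash
python3 -m handwheel '[[[0,0.1,0.4,0,0,0,-1],[0,0.1,1,0,0,0,-1],[0,0.1,1.6,0,0,0,-1],[0,0.1,2.2,0,0,0,-1],[0,0.1,2.6,0,0,0,-1]]]'; python3 -m handwheel '[[[0,0,0.1,0,0,0,-1],[0,0,0.2,0,0,0,-1],[0,0,0.2,0,0,0,-1],[0,0,0.25,0,0,0,-1],[0,0,0.25,0,0,0,-1]]]'
```

```text
time_s: 5.2
tool_pos: [0.5116, 0.135, 0.0583]
orientation: [[-0.991, 0.135, -0.0], [0.135, 0.991, -0.0], [0.0, -0.0, -1.0]]
contact_force: [-0.3, 0.2, -0.2]
width: 0.08
grip_force: 58.5
time_s: 5.82
tool_pos: [0.5118, 0.1351, 0.0564]
orientation: [[-0.991, 0.134, 0.0], [0.134, 0.991, 0.0], [-0.0, 0.0, -1.0]]
contact_force: [0.3, -0.1, -0.9]
width: 0.079
grip_force: 58.5
```

```bash
python3 -m handwheel '[[[0,0,0.05,0,0,0,-1],[0,0,0.05,0,0,0,-1],[0,0,0.1,0,0,0,-1],[0,0,0.1,0,0,0,-1],[0,0,0.1,0,0,0,-1]]]'
```

```text
time_s: 6.45
tool_pos: [0.5119, 0.135, 0.056]
orientation: [[-0.991, 0.134, 0.001], [0.134, 0.991, 0.0], [-0.001, 0.0, -1.0]]
contact_force: [-3.7, -1.7, 16.9]
width: 0.079
grip_force: 61.1
```

```bash
python3 -m handwheel '[[[0,0,-0.05,0,0,0,-1],[0,0,-0.05,0,0,0,-0.7],[0,0,-0.05,0,0,0,-0.5],[0,0,-0.05,0,0,0,-0.3],[0,0,-0.05,0,0,0,-0.3]]]'; python3 -m handwheel '[[[0,0,-1,0,0,0,-0.3],[0,0,-3,0,0,0,-0.3],[0,0,-6,0,0,0,-0.3],[0,0,-9,0,0,0,-0.3],[0,0,-9,0,0,0,-0.3]]]';python3 - <<'E'
from h import *
from station import eyes
p=np.load("fixw.npy"); k=np.array([.095*np.cos(1.44),.0432+.095*np.sin(1.44),0]); t=fx(p,[k])[0];print(t,p[2]+1.44-np.pi/2)
delta(t[0],t[1],.145,p[2]+1.44-np.pi/2)
c=eyes.calibration("wrist"); im=eyes.grab_frame("wrist"); cv2.imwrite("pics/w3.png",im)
import pickle; pickle.dump(c,open("w3.pkl","wb"))
E
```

```text
time_s: 7.08
tool_pos: [0.5117, 0.135, 0.0558]
orientation: [[-0.991, 0.134, -0.0], [0.134, 0.991, -0.0], [0.0, -0.0, -1.0]]
contact_force: [-0.4, 0.0, -0.2]
width: 0.352
grip_force: 0.0
time_s: 7.7
tool_pos: [0.513, 0.1352, 0.1484]
orientation: [[-0.991, 0.134, 0.004], [0.134, 0.991, 0.001], [-0.004, 0.001, -1.0]]
contact_force: [0.6, 0.2, 0.8]
width: 0.354
grip_force: 0.0
[0.55270931 0.33554136 0.        ] -0.26568585585152427
shift [-1.25 20.38  0.37] turn [0.004 0.002 1.702] t 7.7 F [0.6 0.2 0.8] w 0.354
```

View pics/w3.png

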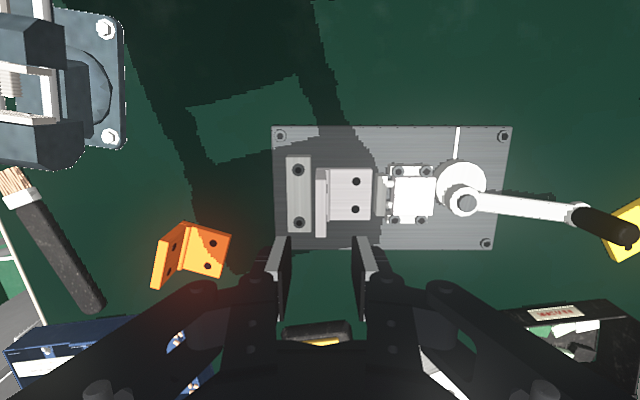

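Bracket stands in the nest free of the gripper, flange beside the stop (316–328, 168–236), with a gap on both sides. On to the knob.

```bash
python3 -m handwheel '[[[-0.3,4,0,0,0,0.17,0],[-0.6,8,0,0,0,0.34,0],[-0.9,12,0,0,0,0.51,0],[-1.2,16,0,0,0,0.68,0],[-1.2,20.3,0,0,0,0.85,0]]]';python3 -m handwheel '[[[0,0,0,0,0,0.17,0],[0,0,0,0,0,0.34,0],[0,0,0,0,0,0.51,0],[0,0,0,0,0,0.68,0],[0,0,0,0,0,0.85,0]]]';python3 - <<'E'
from h import *
from station import eyes
p=np.load("fixw.npy"); k=np.array([.095*np.cos(1.44),.0432+.095*np.sin(1.44),0]); t=fx(p,[k])[0]
delta(t[0],t[1],.145,p[2]+1.44-np.pi/2)
c=eyes.calibration("wrist"); im=eyes.grab_frame("wrist"); cv2.imwrite("pics/w4.png",im)
print("pred knob top/base",proj(c,[[*t[:2],.078],[*t[:2],.036]]))
import pickle; pickle.dump(c,open("w4.pkl","wb"))
E
```

```text
time_s: 8.38
tool_pos: [0.5507, 0.3356, 0.1449]
orientation: [[-0.548, 0.836, -0.001], [0.836, 0.548, -0.001], [0.0, -0.001, -1.0]]
contact_force: [0.3, -0.8, 1.6]
width: 0.5
grip_force: 0.0
time_s: 9.0
tool_pos: [0.5504, 0.3344, 0.1448]
orientation: [[0.266, 0.964, -0.002], [0.964, -0.266, -0.001], [-0.001, -0.001, -1.0]]
contact_force: [-0.3, -0.0, 0.7]
width: 0.498
grip_force: 0.0
shift [ 0.18  0.19 -0.02] turn [-0.001  0.001 -0.004] t 9.0 F [-0.3 -0.   0.7] w 0.498
pred knob top/base [[323.41204927 217.88842245]
 [323.12953304 199.12665023]]
```

View pics/w4.png

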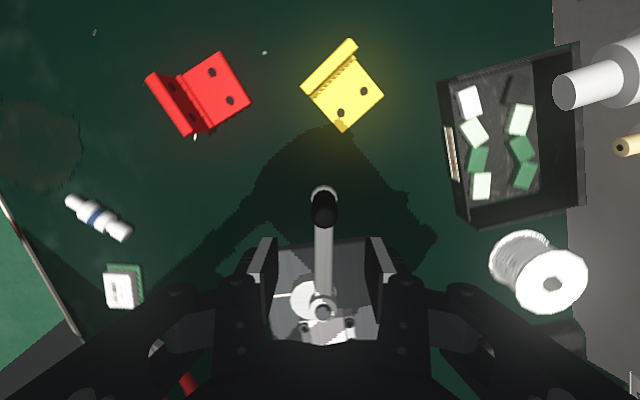

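The knob's top is at about (324,214), against (323,218) predicted; the estimate is good. Descend and grip.

```bash
python3 -m handwheel '[[[0.2,0.2,1.5,0,0,0,0],[0.2,0.2,3.5,0,0,0,0],[0.2,0.2,5.5,0,0,0,0],[0.2,0.2,7.5,0,0,0,0],[0.2,0.2,7.5,0,0,0,0]]]';python3 -m handwheel '[[[0,0,0,0,0,0,-0.4],[0,0,0,0,0,0,-1],[0,0,0,0,0,0,-1],[0,0,0,0,0,0,-1],[0,0,0,0,0,0,-1]]]'
```

```text
time_s: 9.68
tool_pos: [0.5522, 0.3354, 0.0684]
orientation: [[0.258, 0.966, -0.004], [0.966, -0.258, -0.002], [-0.003, -0.003, -1.0]]
contact_force: [0.5, 0.2, 0.9]
width: 0.501
grip_force: 0.0
time_s: 10.3
tool_pos: [0.5534, 0.3363, 0.0714]
orientation: [[0.261, 0.965, 0.0], [0.965, -0.261, 0.001], [0.001, 0.0, -1.0]]
contact_force: [-4.6, 2.4, 6.2]
width: 0.188
grip_force: 59.0
```

```bash
python3 -m handwheel '[[[-0.05,-0.95,0,0,0,-0.1,-1],[-0.19,-1.89,0,0,0,-0.2,-1],[-0.42,-2.81,0,0,0,-0.3,-1],[-0.75,-3.7,0,0,0,-0.4,-1],[-1.16,-4.55,0,0,0,-0.5,-1]]]'; python3 - <<'E'
import numpy as np
from station import telemetry
s=telemetry.sense();d=s["tool_pos"][:2]-[.5278,.2439];print(np.hypot(*d),np.arctan2(d[1],d[0])+.1349-1.44,np.arctan2(s["orientation"][1,0],s["orientation"][0,0])+.1349-1.44)
E
```

```text
time_s: 10.92
tool_pos: [0.5069, 0.3374, 0.0715]
orientation: [[-0.237, 0.971, 0.002], [0.971, 0.237, 0.002], [0.001, 0.002, -1.0]]
contact_force: [-1.4, 4.1, 2.6]
width: 0.186
grip_force: 58.9
0.09584068916153209 0.4850465061635396 0.5050285162723571
```

```bash
python3 -m handwheel '[[[-0.05,-0.95,0,0,0,-0.1,-1],[-0.19,-1.89,0,0,0,-0.2,-1],[-0.42,-2.81,0,0,0,-0.3,-1],[-0.75,-3.7,0,0,0,-0.4,-1],[-1.16,-4.55,0,0,0,-0.5,-1]]]';python3 -m handwheel '[[[-0.05,-0.95,0,0,0,-0.1,-1],[-0.19,-1.89,0,0,0,-0.2,-1],[-0.42,-2.81,0,0,0,-0.3,-1],[-0.75,-3.7,0,0,0,-0.4,-1],[-1.16,-4.55,0,0,0,-0.5,-1]]]'; python3 - <<'E'
import numpy as np
from station import telemetry
s=telemetry.sense();d=s["tool_pos"][:2]-[.5278,.2439];print(np.hypot(*d),np.arctan2(d[1],d[0])+.1349-1.44,np.arctan2(s["orientation"][1,0],s["orientation"][0,0])+.1349-1.44)
E
```

```text
time_s: 11.55
tool_pos: [0.4646, 0.3158, 0.0715]
orientation: [[-0.674, 0.739, 0.001], [0.739, 0.674, 0.002], [0.001, 0.002, -1.0]]
contact_force: [-6.6, 10.4, 7.1]
width: 0.187
grip_force: 59.2
time_s: 12.18
tool_pos: [0.4378, 0.2759, 0.0714]
orientation: [[-0.946, 0.325, -0.001], [0.325, 0.946, 0.001], [0.001, 0.0, -1.0]]
contact_force: [-11.4, 7.3, 12.3]
width: 0.187
grip_force: 59.9
0.09550406849668637 1.4948801024947618 1.5052451616094373
```

```bash
python3 -m handwheel '[[[0,-0.5,0,0,0,-0.05,-1],[0,-0.95,-0.05,0,0,-0.1,-1],[-0.04,-1.42,-0.05,0,0,-0.15,-1],[-0.1,-1.88,-0.05,0,0,-0.198,-1],[-0.1,-1.88,-0.05,0,0,-0.198,-1]]]'; python3 - <<'E'
from h import *
from station import telemetry,eyes
s=telemetry.sense();d=s["tool_pos"][:2]-[.5278,.2439];print(np.hypot(*d),np.arctan2(d[1],d[0])%6.2832+.1349-1.44,np.arctan2(s["orientation"][1,0],s["orientation"][0,0])%6.2832+.1349-1.44)
for n in("top","wrist"):
    im=eyes.grab_frame(n); cv2.imwrite(f"pics/{n}5.png",im)
a=cv2.imread("pics/top5.png")[155:255,265:410]; a=cv2.resize(a,(580,400),interpolation=cv2.INTER_CUBIC)
w=cv2.resize(cv2.imread("pics/wrist5.png"),None,fx=.9,fy=.9)[:,:]
cv2.imwrite("pics/top5c.png",a)
E
```

```text
time_s: 12.8
tool_pos: [0.4333, 0.2574, 0.0715]
orientation: [[-0.991, 0.136, -0.001], [0.136, 0.991, 0.0], [0.001, 0.0, -1.0]]
contact_force: [-5.6, 4.2, 0.6]
width: 0.188
grip_force: 59.2
0.09545455115638332 1.6943929771568182 1.700561062812838
```

View pics/top5c.png

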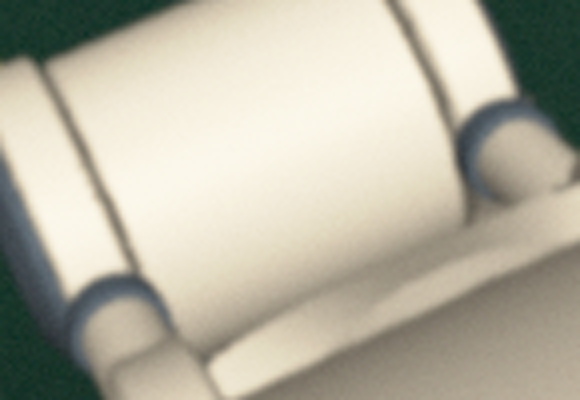

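View pics/wrist5.png

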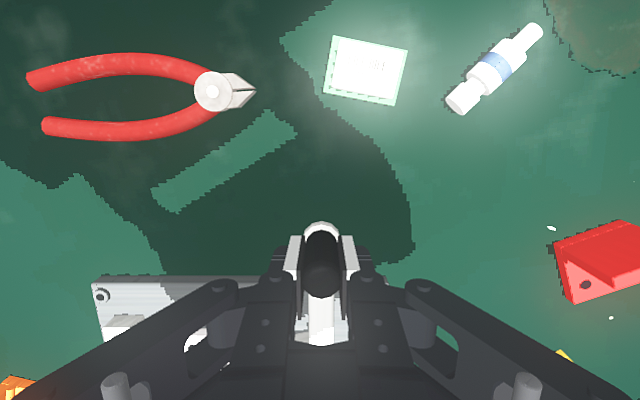

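```bash
python3 -c "
from station import job
print(job.hand_in())"
```

```text
the job is handed in; nothing more can be done
None
```

I turned and released the bracket, then swung the lever to about 1.70 rad and handed the job in at about 13 s still gripping the knob. I didn't see the bracket against the stop because the arm blocked the view. The knob's pull-back of about 3.4 N fits highest lift. I also viewed 11 pictures, one over the limit of 10.

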